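Fill the jar from the trigger funnel

ROBOT

A 6-joint arm with a two-finger parallel gripper is mounted at the origin on a cart in front of the work surface, level with it; the furniture and walls round the work are solid. World frame = base frame: x ahead of the robot, y to its left, z up, the work surface at z = 0. Lengths are in mm, angles in degrees, forces in N, time in s.
With the tool pointing down it reaches from about 350 to 850 mm from the base axis. Payload 8.1 kg.
Tool frame: the origin (TCP) lies midway between the tips of the shut fingers; the grasp point (between the pads) lies 19 mm behind it; z points along the fingers, y is the line along which they close (so a half turn about z gives the same grasp; the last joint's range is limited). The gripper opens to 85 mm and grips with 20 to 120 N. Pads are 22 mm wide; open, the fingers measure 114 mm over their backs; the gripper's body (76 mm by 85 mm) begins 54 mm behind the grasp point. The pads swing forward as they close: fully open they stand 13 mm farther back than shut.
Start: joints at [-82.242, 7.471, 85.268, -0, 87.261, -4.893], TCP at [131.426, -585.434, 231.292] pointing down, gripper open.
Joint ranges: [-169.43, 169.43], [-51.17, 129.36], [1.28, 143.12], [-76.62, 256.62], [0, 156.53], [-152.29, 152.29]. Speed limits (degrees/s): [136.94, 136.94, 159.86, 180, 180, 180].

INTERFACE

Orientations are given as [roll, pitch, yaw] about the fixed x, y, z axes, in that order (R = Rz(yaw) Ry(pitch) Rx(roll)).
In Python, from bench import r gives the robot as it stands. The module is installed in compiled form; this text tells all that it offers.
- The arm moves only by the tool jog_arm, never from a script. Its argument "rows" is a list of rows, each a list of 2 entries, a list of its own where there are three numbers: the shift along the tool's x, y, z in mm, then the turn, a rotation vector about the tool's x, y, z in rad. A call has 1 to 10 rows; each row is the pose to reach, as a shift and turn from the pose commanded when the call began, along the tool's axes at that moment; what a row does not reach only later rows make up. A row lasts 1/10 s, in which the tool goes at most 50 mm and 8.59 degrees, less where a joint would pass 70% of its speed; a pose out of reach is approached as far as the arm can. A call with a gripper value outside its range is refused whole. "grip" is the finger opening in mm, from 0 to 85.4, set as the call begins (left out, the last holds). The fingers move at their own pace and stop on an object; "force" is the grip in N (left out, the last holds). Time passes only in rows, so rows that repeat a pose let the fingers close. It gives the time, the measured TCP pose, the force, the opening and the grip force at its end, in the units of the state.
- r.sense(): the state, without advancing time (a new reading comes with each control period).
- r.snapshot(name): name is "scene" or "top" or "wrist"; returns (picture, depth): 480x640x3 uint8, blue, green, red; 480x640 float32, mm along the optical axis (not along the pixel's ray), 0 where there is no reading.
- r.camera_params(name): a dict with "fx", "fy", "cx", "cy" (pixels), "pose" (4x4, takes a point from camera to world coordinates); the wrist camera has in their place "tool_from_camera" (4x4, takes a point from camera to tool coordinates, whose origin is the TCP and whose axes are the flange's). Camera axes: x right, y down, z forward; pixel columns grow to the right and rows downward; lengths in mm; the calibration is good to about 2 mm. A picture is of the moment at which its call begins: read the wrist's pose just before it. camera_params takes no time and is no camera call.
- r.hand_in(): hands the job in; it is judged then, once.
The state is a dict: "time": time; "joint_pos": joint angles; "qd": joint speeds; "joint_efforts": joint torques, N m; "tool_pos": TCP position; "tcp_rot": TCP orientation; "ft_force": force on the tool from outside, world axes, zero at the start; "wrist_torque": the same for the moment, N m; "finger_gap": finger opening in mm; "grip_force": force on a finger pad.
Only numpy, scipy, OpenCV 4.12 (cv2) and the standard library are available. Lean on these libraries where they do the work, as an engineer would, in place of code of your own. Each camera call takes 0.05 s, during which the arm holds its last target. There are 200 camera calls.

TASK

Stand the open amber glass jar gently and upright in the white ring of the blue shuttle, and push the shuttle fully home so that the jar is under the funnel. Only then squeeze the red trigger fully against the black grip and hold it until all six blue balls have dropped into the jar, then let it spring back. Leave the jar under the funnel with the balls in it, and leave the timer, the bottle and the tape roll where they are.

Things in the scene. Friction and masses are not known exactly. Their poses are not given: they have to be found in the camera images.
- dispenser: Fixed bench dispenser: clear funnel (rim 90 mm wide, top 163 mm high) with a nozzle (32 mm bore, lower end 86 mm high). Origin on the worktop under the nozzle axis, z up. Black grip sticks out level along its -x, 50 to 175 mm from the axis, red trigger on the grip's -y side. Blue shuttle runs along its y. White column at x +57 to +79 mm, 125 mm high.
- grip_mid (a point): Middle of the part of the grip to squeeze: 125 mm from the funnel axis, at the grip's centre, 114 mm above the worktop. The grip is 20 mm wide (along the dispenser's y) and 26 mm high there, free above and below.
- trigger_mid (a point): Centre of the red trigger lever beside grip_mid (moves with the trigger). The lever is 8 mm thick and 20 mm high, 108 mm long, upright like a brake lever. At rest this point is 33 mm from the grip's centre line in the dispenser's -y, so grip and lever measure 47 mm over both; squeezed fully it is 17 mm away and they measure 31 mm.
- trigger (a joint): Trigger angle about an upright hinge 50 mm from the funnel axis: 0 at rest, 0.21 rad at its stop against the grip. A spring returns it (3 N at rest, 7 N at the stop, felt at trigger_mid). It draws a steel shutter from under the funnel: at 0 the outlet is shut, the balls fall as it nears the stop, and held at the stop the funnel empties in under 1 s.
- shuttle (a joint): Position of the blue shuttle: 0 pulled out for loading, 0.16 m fully home against its stop, the jar then under the nozzle. It moves along the dispenser's +y as it goes home, and stays where it is left (about 2 N to move).
- nest (a point): Centre of the white ring on the shuttle, at the level of the shuttle's top (18 mm above the worktop), where the jar's underside rests. The ring is 60 mm wide inside and 7 mm high. With the shuttle home it is on the funnel's axis.
- knob (a point): Point on the axis of the shuttle's black upright knob, 140 mm from the nest in the dispenser's -y and 52 mm above the worktop. The knob is 14 mm thick and its top is 11 mm above this point; its foot spreads to 26 mm at the shuttle's top, 34 mm below this point.
- jar: Open amber glass jar, outside 54 mm wide and 58 mm high, wall 3.5 mm, floor 4 mm, 90 g. Origin at the centre of its underside, z up out of its mouth.
- ball_1: Blue ceramic milling ball, 12 mm wide, 11 g; origin at its centre. Starts in the neck of the funnel.
- ball_2: Blue ceramic milling ball, 12 mm wide, 11 g; origin at its centre. Starts in the neck of the funnel.
- ball_3: Blue ceramic milling ball, 12 mm wide, 11 g; origin at its centre. Starts in the neck of the funnel.
- ball_4: Blue ceramic milling ball, 12 mm wide, 11 g; origin at its centre. Starts in the neck of the funnel.
- ball_5: Blue ceramic milling ball, 12 mm wide, 11 g; origin at its centre. Starts in the neck of the funnel.
- ball_6: Blue ceramic milling ball, 12 mm wide, 11 g; origin at its centre. Starts in the neck of the funnel.
- timer: White lab timer lying flat, 52 x 66 x 20 mm; origin under its centre. A bystander.
- bottle_dil: White reagent bottle with green cap, 48 mm wide, 98 mm high; origin under its centre. A bystander.
- tape_roll: Yellow tape roll lying flat, 60 mm wide, 19 mm high; origin under its centre. A bystander.
Mind the look-alikes: they are no part of the job. Of the things like the jar, leave any that is purple; of the rest the smaller one is meant.

How it is judged (in metres and radians):
On the way, in this order (a step that is already met when the one before it is completed fails the run):
1. the jar stands upright in the ring of the shuttle, the shuttle still out from under the funnel (horizontal distance between jar and nest below 0.006 m and z of jar in the frame of nest between -0.004 and 0.004 m and angle between jar's own z axis and vertical below 0.08 rad and value of joint shuttle below 0.06 m), for 0.2 s.
2. the shuttle is home with the jar in its ring, the trigger still at rest (horizontal distance between jar and nest below 0.006 m and z of jar in the frame of nest between -0.004 and 0.004 m and angle between jar's own z axis and vertical below 0.08 rad and value of joint shuttle above 0.154 m and value of joint trigger below 0.04 rad), for 0.2 s.
3. the trigger is squeezed fully with the jar under the funnel (horizontal distance between jar and nest below 0.006 m and z of jar in the frame of nest between -0.004 and 0.004 m and angle between jar's own z axis and vertical below 0.08 rad and value of joint shuttle above 0.154 m and value of joint trigger above 0.185 rad), for 0.2 s.
At the end, for the whole second after the job is handed in: All six balls lie inside the jar; the jar stands upright (within 0.08 rad) and at rest in the ring (within 6 mm of its centre, 4 mm in height), the shuttle is home (at least 154 of 160 mm), the trigger is back at rest (below 0.03 rad) (horizontal distance between jar and nest below 0.006 m and z of jar in the frame of nest between -0.004 and 0.004 m and angle between jar's own z axis and vertical below 0.08 rad and value of joint shuttle above 0.154 m and value of joint trigger below 0.03 rad and linear speed of jar below 0.02 m/s and horizontal distance between each of ball_1, ball_2, ball_3, ball_4, ball_5, ball_6 and jar below 0.024 m and z of ball_1 in the frame of jar between 0.004 and 0.05 m and z of ball_2 in the frame of jar between 0.004 and 0.05 m and z of ball_3 in the frame of jar between 0.004 and 0.05 m and z of ball_4 in the frame of jar between 0.004 and 0.05 m and z of ball_5 in the frame of jar between 0.004 and 0.05 m and z of ball_6 in the frame of jar between 0.004 and 0.05 m); the robot touches nothing.
It fails at once if the trigger is squeezed (over 0.08 rad) before the shuttle is home (under 150 mm) (value of joint trigger above 0.08 rad and value of joint shuttle below 0.15 m).
It fails at once if the amber jar is slammed down or jammed against the dispenser (over 45 N) (contact force between jar and dispenser above 45 N).
It fails at once if the jar is tipped over (more than 0.6 rad) (angle between jar's own z axis and vertical above 0.6 rad).
It fails at once if the timer, the bottle or the tape roll is moved more than 25 mm (distance of any of timer, bottle_dil, tape_roll from where it was at the start of the episode above 0.025 m).
It also fails if it takes over 61 s, if anything falls off the work surface, if the arm or the gripper's body presses on something with over 40 N, if the wrist force passes 120 N, or if a joint passes its speed limit or range.

## Working session

There is one attempt and no reset: what is moved stays moved. The work goes in short steps, Python scripts to look and compute and a tool call to move; the robot and the scene stay as the last step left them, time stands still between calls to the robot, and variables do not carry over. Pictures are saved under pics/ and viewed, at most 10 in all, crops included, and the job is handed in when it is done.

Besides the shell and the picture viewer there is one more tool, called as name([rows], argument=value, ...), one row to a line, values as JSON. jog_arm: Moves the arm, as the interface text tells. Its arguments: {"type":"object","properties":{"rows":{"type":"array"},"grip":{"type":"number"},"force":{"type":"number"}},"required":["rows"]}

```bash
mkdir -p pics; python3 - <<'E'
from bench import r
import cv2,pickle,numpy as np
d={}
for n in("scene","top"):
    p,z=r.snapshot(n);cv2.imwrite(f"pics/{n}0.png",p);d[n]=(p,z,r.camera_params(n))
    print(n,d[n][2])
pickle.dump(d,open("d0.pkl","wb"));print(r.sense())
E
```

```text
scene {'fx': 474.8745979895824, 'fy': 474.8745979895824, 'cx': 324.0980388486603, 'cy': 243.07308985180896, 'pose': array([[ 6.67911056e-01,  6.61061624e-01, -3.41895232e-01,
         9.29185388e+02],
       [ 7.44219077e-01, -5.96779377e-01,  2.99987235e-01,
        -3.90777240e+02],
       [-5.72597405e-03, -4.54809745e-01, -8.90570216e-01,
         1.16136074e+03],
       [ 0.00000000e+00,  0.00000000e+00,  0.00000000e+00,
         1.00000000e+00]])}
top {'fx': 564.5653281409722, 'fy': 564.5653281409722, 'cx': 318.3474015109198, 'cy': 238.09616520587016, 'pose': array([[ 7.58424542e-02, -9.70743274e-01,  2.27827606e-01,
         1.88484961e+02],
       [-9.97115503e-01, -7.31640976e-02,  2.01912813e-02,
        -3.61567314e+01],
       [-2.93174932e-03, -2.28701794e-01, -9.73492113e-01,
         1.46416494e+03],
       [ 0.00000000e+00,  0.00000000e+00,  0.00000000e+00,
         1.00000000e+00]])}
{'time': 0.1, 'joint_pos': array([-8.22399059e+01,  7.51059035e+00,  8.53216897e+01, -2.42635896e-04,
        8.72617839e+01, -4.89190533e+00]), 'qd': array([-0.01648849, -0.16290813, -0.09941361, -0.03168118, -0.03467597,
       -0.01734426]), 'joint_efforts': array([ 3.81337413e-04, -5.70953143e+01, -5.01943982e+01, -4.23507063e-04,
        8.09473218e-03, -2.05615288e-05]), 'tool_pos': array([ 131.38384522, -584.9428093 ,  230.36425837]), 'tcp_rot': array([-1.79906258e+02, -7.77994966e-03,  1.26520048e+01]), 'ft_force': array([-0.2600535 ,  0.37550842,  0.13983006]), 'wrist_torque': array([0.0140053 , 0.01299692, 0.03030199]), 'grip_force': 0.0, 'finger_gap': 85.57642210577248}
```

View pics/scene0.png

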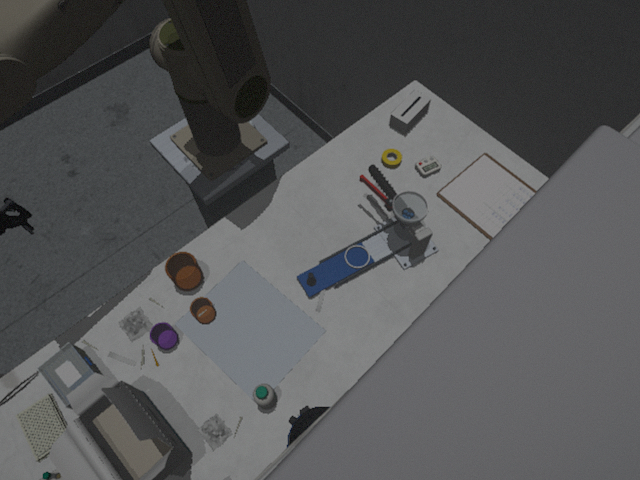

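View pics/top0.png

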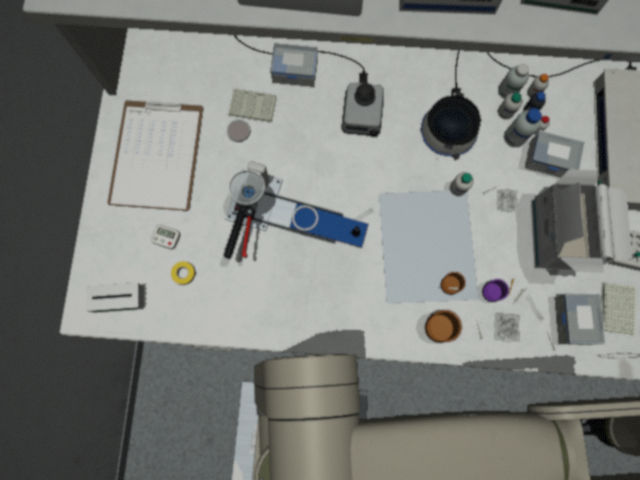

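The scene view shows the small amber jar at (203,310), the big one at (184,272) and the purple one at (164,337). It also shows the ring at (357,257), the knob at (311,282), the funnel at (410,208) and the grip and trigger near (380,185). In the top view the jar is at (453,282), the ring at (305,217), the knob at (357,232), the funnel at (248,187), the grip at (238,230) and the trigger at (247,235).

```bash
cat > h.py <<'E'
import numpy as np,cv2
def ray(c,u,v,z):
    P=c["pose"];d=P[:3,:3]@np.array([(u-c["cx"])/c["fx"],(v-c["cy"])/c["fy"],1.]);o=P[:3,3]
    return o+d*(z-o[2])/d[2]
def proj(c,p):
    q=np.linalg.inv(c["pose"])@np.r_[p,1];return c["fx"]*q[0]/q[2]+c["cx"],c["fy"]*q[1]/q[2]+c["cy"]
def pts(c,z):  # depth to world
    v,u=np.indices(z.shape);q=np.stack([(u-c["cx"])/c["fx"]*z,(v-c["cy"])/c["fy"]*z,z],-1)
    return q@c["pose"][:3,:3].T+c["pose"][:3,3]
def comps(m,lo=10):
    n,_,s,c=cv2.connectedComponentsWithStats(m.astype(np.uint8));return [(s[i],c[i]) for i in range(1,n) if s[i][4]>=lo]
E
python3 - <<'E'
from h import *
import pickle
d=pickle.load(open("d0.pkl","rb"))
for n in("scene","top"):
    p,z,c=d[n];W=pts(c,z);h=cv2.cvtColor(p,cv2.COLOR_BGR2HSV);H,S,V=h[...,0],h[...,1],h[...,2]
    on=(W[...,2]>-10)&(z>0)&(W[...,0]>200)
    for nm,m in dict(amber=(H<16)&(S>110)&(V>50),red=((H<6)|(H>174))&(S>150)&(V>70),blue=(H>105)&(H<125)&(S>130)).items():
        for s,cc in comps(m&on,25):
            x,y,w,hh,a=s;reg=W[y:y+hh,x:x+w][(m&on)[y:y+hh,x:x+w]]
            print(n,nm,s,cc.round(1),"med",np.median(reg,0).round(),"zmax",np.percentile(reg[:,2],97).round())
    # high points clusters by height bands
    for nm,lo,hi,(u,v,R) in [("rim",155,172,((410,208,30) if n=="scene" else (248,187,30))),("knob",56,70,((311,282,15) if n=="scene" else (357,232,15))),("ring",21,29,((357,257,20) if n=="scene" else (305,217,20))),("jartop",53,63,((203,310,20) if n=="scene" else (453,282,18)))]:
        w=W[v-R:v+R,u-R:u+R].reshape(-1,3);w=w[(w[:,2]>lo)&(w[:,2]<hi)]
        print(n,nm,len(w),(w.min(0).round(),w.max(0).round(),w.mean(0).round(1)) if len(w) else "")
    s=p[(150,190)[n=="top"]-70:][:0]
    q=p[140:320,280:460] if n=="scene" else p[150:330,210:480]
    cv2.imwrite(f"pics/{n}c.png",cv2.resize(q,None,fx=(3.3,2.9)[n=="top"],fy=(3.3,2.9)[n=="top"],interpolation=cv2.INTER_CUBIC))
E
```

```text
scene amber [360 175  27  24  77] [372.4 186. ] med [491. 165. 122.] zmax 126.0
scene amber [166 252  30  26  88] [176.9 261. ] med [ 304. -330.   65.] zmax 85.0
scene amber [175 266  26  23 447] [187.8 276.9] med [ 352. -337.   43.] zmax 84.0
scene amber [197 305  18  18 208] [205.6 314. ] med [ 454. -361.   29.] zmax 60.0
scene red [360 175  26  24  54] [373.  186.4] med [494. 165. 122.] zmax 127.0
scene blue [347 248  21  18 277] [356.9 256.6] med [579.  32.  17.] zmax 22.0
scene blue [298 251  59  45 929] [327.  273.8] med [565. -50.  18.] zmax 22.0
scene rim 244 (array([566., 128., 155.]), array([655., 217., 167.]), array([612.5, 171.8, 160.7]))
scene knob 26 (array([ 546., -113.,   57.]), array([ 559., -100.,   66.]), array([ 553. , -105.9,   61.6]))
scene ring 135 (array([546., -33.,  21.]), array([627.,  86.,  28.]), array([580.7,  26.1,  23.2]))
scene jartop 125 (array([ 407., -388.,   53.]), array([ 463., -334.,   62.]), array([ 436.4, -361.2,   57.2]))
top amber [540  74   8   8  48] [543.7  77.6] med [ 998. -577.   87.] zmax 93.0
top amber [242 216  10  41 154] [246.  236
[... 532 characters left out ...]
  23  46] [601.8 121.8] med [ 907. -758.   26.] zmax 35.0
top blue [601 135   4  18  31] [602.9 142.6] med [ 850. -758.   26.] zmax 34.0
top blue [295 209  20  18 288] [304.6 217.5] med [581.  34.  17.] zmax 23.0
top blue [ 308  209   59   37 1140] [338.6 227.8] med [561. -51.  17.] zmax 24.0
top rim 222 (array([563., 131., 155.]), array([652., 220., 168.]), array([607. , 175.4, 161.3]))
top knob 22 (array([ 542., -109.,   57.]), array([557., -98.,  66.]), array([ 549. , -103.4,   62.9]))
top ring 200 (array([533., -20.,  21.]), array([625.,  78.,  29.]), array([576.3,  29.1,  23.4]))
top jartop 105 (array([ 405., -384.,   53.]), array([ 457., -330.,   62.]), array([ 430.2, -358.4,   57. ]))
```

```bash
cat >> h.py <<'E'
from scipy.spatial.transform import Rotation as Rn
def to(s,x,y,z,yaw):
    R=Rn.from_euler("xyz",s["tcp_rot"],degrees=True);T=Rn.from_euler("xyz",[180,0,yaw],degrees=True)
    print("shift",R.inv().apply(np.array([x,y,z])-s["tool_pos"]).round(1),"turn",(R.inv()*T).as_rotvec().round(4),"q",s["joint_pos"].round())
E
python3 - <<'E'
from bench import r
from h import *
to(r.sense(),433.3,-359.8,130,12.65)
E
```

```text
shift [ 343.9 -153.4  100.7] turn [-0.0016 -0.0001  0.    ] q [-82.   8.  85.  -0.  87.  -5.]
```

jog_arm([
  [[43,-19,12],[0,0,0]],
  [[86,-38,25],[0,0,0]],
  [[129,-57,38],[0,0,0]],
  [[172,-77,50],[0,0,0]],
  [[215,-96,63],[0,0,0]],
  [[258,-115,75],[0,0,0]],
  [[301,-134,88],[0,0,0]],
  [[330,-147,97],[0,0,0]],
  [[344,-153.4,100],[0,0,0]],
  [[344,-153.4,100],[0,0,0]],
], grip=85)

```text
time: 1.1
tool_pos: [434.3, -358.8, 130.3]
tcp_rot: [-179.9, 0.0, 12.8]
ft_force: [-0.3, -0.4, 0.1]
finger_gap: 85.0
grip_force: 0.0
```

```bash
python3 - <<'E'
from bench import r
from h import *
s=r.sense();p,z=r.snapshot("wrist");c=r.camera_params("wrist")
cv2.imwrite("pics/w1.png",p)
T=np.eye(4);T[:3,:3]=Rn.from_euler("xyz",s["tcp_rot"],degrees=True).as_matrix();T[:3,3]=s["tool_pos"]
c["pose"]=T@c["tool_from_camera"]
W=pts(c,z);w=W[(z>0)&(W[...,2]>52)&(W[...,2]<64)]
print(s["tool_pos"],s["tcp_rot"],c["tool_from_camera"].round(2).tolist(),len(w))
m=(W[...,2]>50)&(W[...,2]<66)&(z>0)
for st,cc in comps(m,100): 
    x,y,ww,hh,a=st;q=W[y:y+hh,x:x+ww][m[y:y+hh,x:x+ww]];print(st,q.min(0).round(1),q.max(0).round(1))
to(r.sense(),433.3,-359.8,15,12.65)
E
```

```text
[ 434.25752618 -358.78433351  130.34013261] [-1.79909700e+02  4.67509142e-02  1.28096777e+01] [[0.0, -0.96, -0.27, 69.58], [1.0, 0.0, -0.0, 0.5], [0.0, -0.27, 0.96, -141.96], [0.0, 0.0, 0.0, 1.0]] 3694
[ 273  207   82   79 1709] [ 407.3 -385.5   50. ] [ 461.3 -329.8   59.5]
[ 420  257   80   69 1274] [ 403.9 -492.9   50. ] [ 450.6 -438.1   59.1]
[ 207  332   92   51 1141] [ 306.8 -369.2   50. ] [ 359.  -300.2   66. ]
[203 374  28  35 102] [ 288.5 -322.3   50. ] [ 317.2 -299.4   59.1]
[628 386  12  24 142] [ 363.1 -633.5   50. ] [ 379.  -625.4   57.3]
shift [  0.   -0.3 116. ] turn [-0.0005  0.0009  0.0017] q [-45.   6.  98.  -0.  77.  32.]
```

View pics/w1.png

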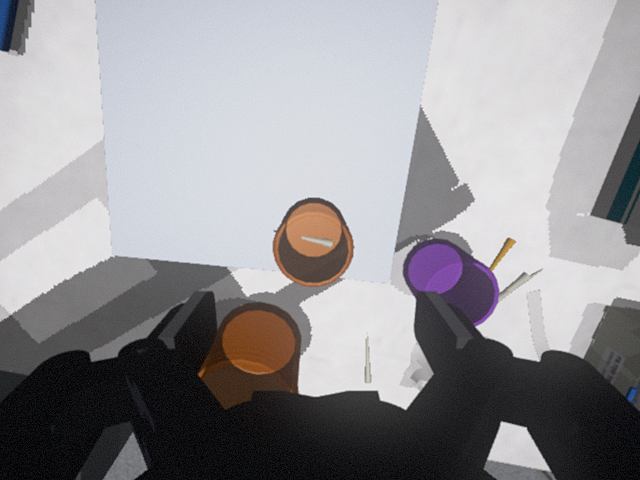

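The wrist view has the small amber jar at (313,242), centred near (434,-358) in the world. The purple jar at (450,280) is clear of the fingers.

jog_arm([
  [[0,-1,30],[0,0,0]],
  [[0,-1,60],[0,0,0]],
  [[0,-1,85],[0,0,0]],
  [[0,-1,105],[0,0,0]],
  [[0,-1,115],[0,0,0]],
  [[0,-1,115],[0,0,0]],
])

```text
time: 1.75
tool_pos: [431.6, -359.7, 15.2]
tcp_rot: [-179.9, 0.1, 12.6]
ft_force: [0.3, 0.0, 0.3]
finger_gap: 85.2
grip_force: 0.0
```

jog_arm([
  [[0,0,0],[0,0,0]],
  [[0,0,0],[0,0,0]],
  [[0,0,0],[0,0,0]],
  [[0,0,0],[0,0,0]],
  [[0,0,0],[0,0,0]],
  [[0,0,0],[0,0,0]],
  [[0,0,0],[0,0,0]],
  [[0,0,0],[0,0,0]],
], grip=45, force=25)

```text
time: 2.55
tool_pos: [434.2, -360.6, 18.2]
tcp_rot: [179.8, -0.1, 12.7]
ft_force: [-1.7, -0.4, 6.8]
finger_gap: 53.1
grip_force: 26.8
```

jog_arm([
  [[0,0,-15],[0,0,0]],
  [[0,0,-40],[0,0,0]],
  [[0,0,-70],[0,0,0]],
  [[0,0,-90],[0,0,0]],
  [[0,0,-100],[0,0,0]],
  [[0,0,-100],[0,0,0]],
  [[0,0,-100],[0,0,0]],
])

```text
time: 3.25
tool_pos: [433.0, -359.1, 115.7]
tcp_rot: [-180.0, 0.0, 12.7]
ft_force: [-0.7, -0.3, -0.7]
finger_gap: 52.9
grip_force: 26.8
```

```bash
python3 - <<'E'
from bench import r
from h import *
s=r.sense();p,z=r.snapshot("wrist");c=r.camera_params("wrist")
cv2.imwrite("pics/w2.png",p)
T=np.eye(4);T[:3,:3]=Rn.from_euler("xyz",s["tcp_rot"],degrees=True).as_matrix();T[:3,3]=s["tool_pos"]
M=c["tool_from_camera"];c["pose"]=M;W=pts(c,z)   # tool coords
h=cv2.cvtColor(p,cv2.COLOR_BGR2HSV)
m=(h[...,0]<16)&(h[...,1]>110)&(h[...,2]>40)&(z>0)&(W[...,2]<40)
for st,cc in comps(m,50):
    x,y,ww,hh,a=st;q=W[y:y+hh,x:x+ww][m[y:y+hh,x:x+ww]];print(st,np.percentile(q,[2,50,98],axis=0).round(1).tolist())
print(s["tool_pos"],s["tcp_rot"],s["ft_force"])
to(s,579.8,32.8,150,12.65)
E
```

```text
[  239   242   153   155 17208] [[-23.3, -24.2, -39.7], [-10.5, 0.2, -21.4], [27.0, 24.3, 15.7]]
[177 399  13  42 376] [[-115.9, -88.0, 32.4], [-102.2, -84.3, 34.0], [-85.8, -80.0, 39.1]]
[ 432.96881556 -359.06740208  115.69740801] [-1.79963494e+02  2.36764248e-02  1.26584520e+01] [-0.71150414 -0.27033243 -0.73203358]
shift [ 229.1 -350.2  -34.2] turn [-0.0006  0.0004  0.0001] q [-45.   7.  99.  -0.  75.  32.]
```

View pics/w2.png

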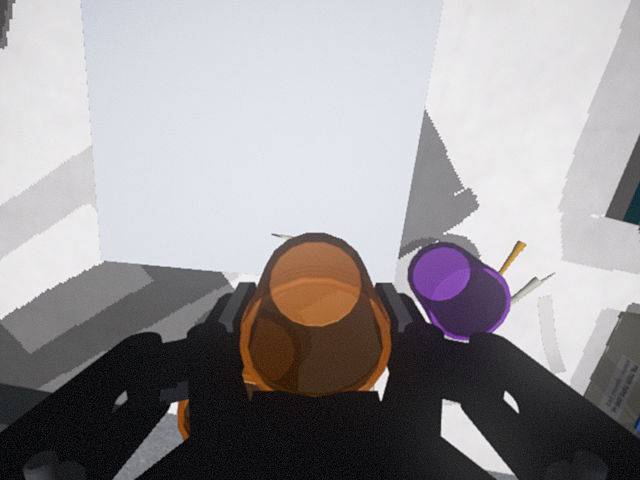

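The jar is held upright between the pads, with its mouth at (315,330) and its underside about 18 mm past the TCP. I'll carry it to above the ring.

jog_arm([
  [[10,-15,-20],[0,0,0]],
  [[32,-50,-34],[0,0,0]],
  [[60,-92,-34],[0,0,0]],
  [[87,-134,-34],[0,0,0]],
  [[115,-176,-34],[0,0,0]],
  [[142,-218,-34],[0,0,0]],
  [[170,-260,-34],[0,0,0]],
  [[196,-300,-34],[0,0,0]],
  [[217,-332,-34],[0,0,0]],
  [[229,-350,-34],[0,0,0]],
])

```text
time: 4.3
tool_pos: [579.5, 35.6, 148.3]
tcp_rot: [-179.9, 0.1, 12.8]
ft_force: [1.0, -0.5, -0.9]
finger_gap: 53.1
grip_force: 26.9
```

```bash
python3 - <<'E'
from bench import r
from h import *
s=r.sense();p,z=r.snapshot("wrist");c=r.camera_params("wrist")
print(s["tool_pos"],s["tcp_rot"],s["ft_force"],s["qd"].round(1))
T=np.eye(4);T[:3,:3]=Rn.from_euler("xyz",s["tcp_rot"],degrees=True).as_matrix();T[:3,3]=s["tool_pos"]
c["pose"]=T@c["tool_from_camera"];W=pts(c,z)
for n in("top","scene"):
    p2,z2=r.snapshot(n);c2=r.camera_params(n);W2=pts(c2,z2);x0,y0=s["tool_pos"][:2]
    cv2.imwrite(f"pics/{n}2.png",p2)
h=cv2.cvtColor(p,cv2.COLOR_BGR2HSV)
m=(h[...,0]>105)&(h[...,0]<125)&(h[...,1]>110)&(W[...,2]<40)&(W[...,2]>0)
for st,cc in comps(m,100): print(st,cc,ray(c,*cc,18).round(1))
cv2.imwrite("pics/w3.png",p)
to(s,579.8,32.8,50,12.65)
E
```

```text
[579.53478851  35.57075493 148.32095125] [-1.79917318e+02  1.48198185e-01  1.27968741e+01] [ 1.00831446 -0.48592605 -0.86378163] [ 18.6  12.7 -13.6  -0.9   1.2  18.7]
[306 194  46  49 816] [335.68137255 215.65563725] [593.2  21.4  18. ]
[ 341  194  163  137 8661] [419.92264173 264.78732248] [567.4 -59.5  18. ]
[266 223  13  27 170] [272.43529412 239.85882353] [561.1  68.4  18. ]
shift [-0.1  2.9 98.3] turn [-0.0014  0.0026  0.0026] q [-2.  8. 94.  0. 79. 76.]
```

View pics/w3.png

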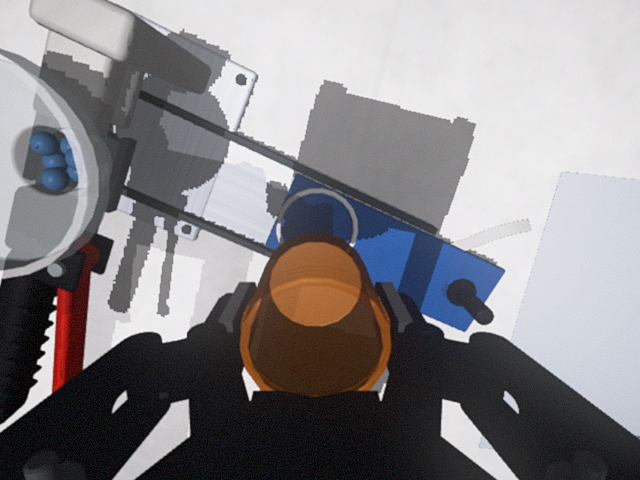

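The wrist view has the ring at (317,222) just beyond the jar, the knob at (465,295), and the funnel with its balls at (50,160). The arm had not settled when it was taken, so I'll lower partway, let it settle and measure the ring again.

jog_arm([
  [[0,1,20],[0,0,0]],
  [[0,1,45],[0,0,0]],
  [[0,1,70],[0,0,0]],
  [[0,1,82],[0,0,0]],
  [[0,1,82],[0,0,0]],
  [[0,1,82],[0,0,0]],
  [[0,1,82],[0,0,0]],
])

```text
time: 5.15
tool_pos: [581.4, 30.9, 70.0]
tcp_rot: [180.0, -0.1, 12.6]
ft_force: [-0.1, 0.4, -1.2]
finger_gap: 52.9
grip_force: 26.9
```

```bash
python3 - <<'E'
from bench import r
from h import *
from scipy.optimize import least_squares
s=r.sense();p,z=r.snapshot("wrist");c=r.camera_params("wrist")
print(s["tool_pos"],s["tcp_rot"],s["ft_force"],s["qd"].round(1))
T=np.eye(4);T[:3,:3]=Rn.from_euler("xyz",s["tcp_rot"],degrees=True).as_matrix();T[:3,3]=s["tool_pos"]
c["pose"]=T@c["tool_from_camera"];W=pts(c,z)
h=cv2.cvtColor(p,cv2.COLOR_BGR2HSV)
d=np.hypot(W[...,0]-580,W[...,1]-33)
m=(h[...,1]<80)&(h[...,2]>110)&(d<42)&(d>22)&(W[...,2]<32)&(W[...,2]>21)
v,u=np.nonzero(m);q=np.array([ray(c,a,b,25) for a,b in zip(u,v)])
f=least_squares(lambda t:np.hypot(q[:,0]-t[0],q[:,1]-t[1])-t[2],[580,33,31],loss="soft_l1").x
print(len(u),f,q.min(0),q.max(0));cv2.imwrite("pics/w4.png",p)
to(s,579.8,32.8,36,12.65)
for n in("top","scene"):
    p2,z2=r.snapshot(n);c2=r.camera_params(n);W2=pts(c2,z2)
    h2=cv2.cvtColor(p2,cv2.COLOR_BGR2HSV)
    m=(h2[...,0]<16)&(h2[...,1]>110)&(np.hypot(W2[...,0]-580,W2[...,1]-33)<45)
    q=W2[m];print(n,len(q),q.min(0).round(),q.max(0).round())
E
```

```text
[581.41034524  30.89934933  69.95916127] [ 1.79960693e+02 -1.34921334e-01  1.26346821e+01] [-0.08699551  0.43060496 -1.20460761] [ 0.2 -0.3 -0.2 -0.1 -0.2 -0. ]
420 [580.0817304   34.55523704  31.98201437] [566.77920363  10.68422864  25.        ] [613.71517753  66.21981632  25.        ]
shift [-1.2 -2.2 34. ] turn [ 0.0007 -0.0024 -0.0003] q [-2. 12. 97. -0. 70. 75.]
top 234 [542.   5.  48.] [591.  67. 222.]
scene 130 [565.   1.  52.] [616.  56. 326.]
```

View pics/w4.png

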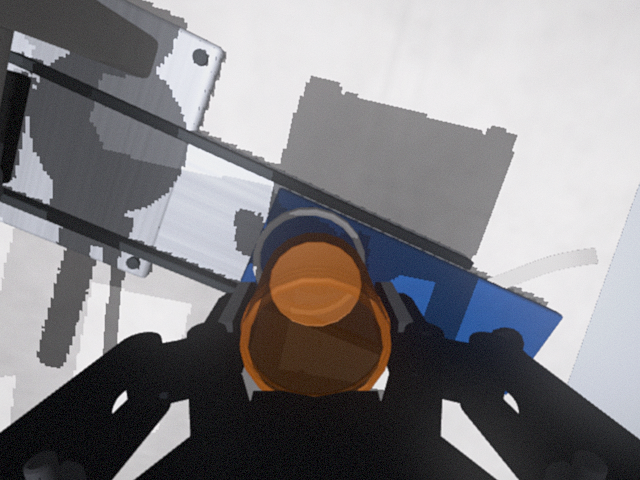

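The wrist view shows the ring at (310,260) with radius 32 mm, centred at (580,34). The jar needs to go about 2.5 mm in world +y before lowering.

jog_arm([
  [[-0.2,-2.6,8],[0,0,0]],
  [[-0.2,-2.6,16],[0,0,0]],
  [[-0.2,-2.6,23],[0,0,0]],
  [[-0.2,-2.6,23],[0,0,0]],
  [[-0.2,-2.6,23],[0,0,0]],
  [[-0.2,-2.6,23],[0,0,0]],
])

```text
time: 5.9
tool_pos: [579.7, 33.7, 45.5]
tcp_rot: [180.0, -0.0, 12.6]
ft_force: [-0.6, -0.4, -1.6]
finger_gap: 53.4
grip_force: 26.8
```

jog_arm([
  [[0,0,1],[0,0,0]],
  [[0,0,2],[0,0,0]],
  [[0,0,3],[0,0,0]],
  [[0,0,4],[0,0,0]],
  [[0,0,5],[0,0,0]],
  [[0,0,6],[0,0,0]],
  [[0,0,6],[0,0,0]],
  [[0,0,6],[0,0,0]],
])

```text
time: 6.7
tool_pos: [579.5, 33.8, 39.3]
tcp_rot: [-180.0, 0.0, 12.7]
ft_force: [0.6, 0.8, 0.2]
finger_gap: 52.9
grip_force: 26.8
```

jog_arm([
  [[0,0,0.7],[0,0,0]],
  [[0,0,1.4],[0,0,0]],
  [[0,0,2],[0,0,0]],
  [[0,0,2.5],[0,0,0]],
  [[0,0,3],[0,0,0]],
  [[0,0,3],[0,0,0]],
  [[0,0,3],[0,0,0]],
])

```text
time: 7.4
tool_pos: [579.5, 33.7, 36.3]
tcp_rot: [180.0, -0.0, 12.7]
ft_force: [0.3, 0.2, -0.2]
finger_gap: 53.0
grip_force: 26.9
```

jog_arm([
  [[0,0,0.7],[0,0,0]],
  [[0,0,1.3],[0,0,0]],
  [[0,0,1.8],[0,0,0]],
  [[0,0,1.8],[0,0,0]],
  [[0,0,1.8],[0,0,0]],
])

```text
time: 7.9
tool_pos: [579.7, 33.8, 36.1]
tcp_rot: [180.0, -0.0, 12.7]
ft_force: [-7.8, 1.0, 13.5]
finger_gap: 53.1
grip_force: 28.0
```

Contact came at the expected height (TCP 36), so the jar is inside the ring. I'll ease off and release.

jog_arm([
  [[0,0,-0.7],[0,0,0]],
  [[0,0,-1.2],[0,0,0]],
  [[0,0,-1.2],[0,0,0]],
])

```text
time: 8.2
tool_pos: [579.7, 33.8, 36.1]
tcp_rot: [180.0, -0.0, 12.7]
ft_force: [-3.3, 0.5, 6.1]
finger_gap: 53.1
grip_force: 27.4
```

jog_arm([
  [[0,0,0],[0,0,0]],
  [[0,0,0],[0,0,0]],
  [[0,0,0],[0,0,0]],
  [[0,0,0],[0,0,0]],
  [[0,0,0],[0,0,0]],
  [[0,0,0],[0,0,0]],
], grip=80)

```text
time: 8.8
tool_pos: [579.5, 33.7, 35.6]
tcp_rot: [-180.0, 0.0, 12.6]
ft_force: [0.2, -0.6, -0.1]
finger_gap: 79.9
grip_force: 0.0
```

jog_arm([
  [[0,0,-5],[0,0,0]],
  [[0,0,-20],[0,0,0]],
  [[0,0,-45],[0,0,0]],
  [[0,0,-75],[0,0,0]],
  [[0,0,-100],[0,0,0]],
  [[0,0,-115],[0,0,0]],
  [[0,0,-115],[0,0,0]],
  [[0,0,-115],[0,0,0]],
])

```text
time: 9.6
tool_pos: [579.4, 33.7, 150.4]
tcp_rot: [180.0, 0.0, 12.7]
ft_force: [-0.1, -0.2, -0.8]
finger_gap: 79.9
grip_force: 0.0
```

```bash
python3 - <<'E'
from bench import r
from h import *
from scipy.optimize import least_squares
s=r.sense();p,z=r.snapshot("wrist");c=r.camera_params("wrist")
print(s["tool_pos"],s["tcp_rot"],s["time"])
T=np.eye(4);T[:3,:3]=Rn.from_euler("xyz",s["tcp_rot"],degrees=True).as_matrix();T[:3,3]=s["tool_pos"]
c["pose"]=T@c["tool_from_camera"];W=pts(c,z)
h=cv2.cvtColor(p,cv2.COLOR_BGR2HSV);H,S,V=[h[...,i] for i in range(3)]
d=np.hypot(W[...,0]-580,W[...,1]-33)
m=(d<45)&(W[...,2]>70)&(W[...,2]<84);q=W[m];print("rim",len(q),q.min(0).round(1),q.max(0).round(1))
m=(np.hypot(W[...,0]-551,W[...,1]+104)<25)&(W[...,2]>57)&(W[...,2]<70);q=W[m];print("knob",len(q),q.min(0).round(1),q.max(0).round(1),q.mean(0))
cv2.imwrite("pics/w5.png",p)
to(s,551,-104.5,125,78.1)
E
```

```text
[579.36227385  33.73141271 150.44377542] [1.79998153e+02 1.40047783e-04 1.26519428e+01] 9.6
rim 1560 [553.8   5.9  70. ] [608.   61.1  77. ]
knob 290 [ 545.3 -109.4   57. ] [558.6 -95.1  63.3] [ 552.36792958 -101.41857195   61.10822974]
shift [-58.  128.7  25.4] turn [ 0.      0.     -1.1423] q [-2.  7. 94. -0. 79. 76.]
```

View pics/w5.png

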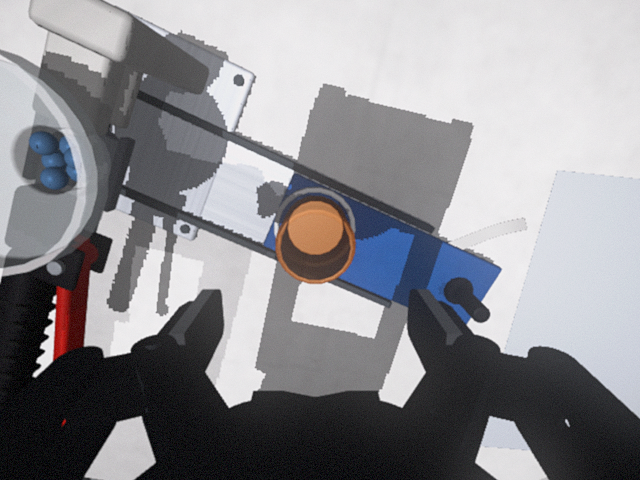

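The jar stands upright in the ring at (315,240), with its rim at height 76–77 as it should be. The knob is at (460,290), near (551.5,-103.5) in the world. I'll go to it with the fingers closing across the direction of travel.

jog_arm([
  [[-8,16,0],[0,0,-0.14]],
  [[-16,32,5],[0,0,-0.28]],
  [[-24,50,10],[0,0,-0.42]],
  [[-32,70,15],[0,0,-0.56]],
  [[-40,90,20],[0,0,-0.7]],
  [[-48,110,25],[0,0,-0.84]],
  [[-54,120,25],[0,0,-0.98]],
  [[-58,127.7,25],[0,0,-1.1]],
  [[-58,127.7,25],[0,0,-1.142]],
  [[-58,127.7,25],[0,0,-1.142]],
], grip=45)

```text
time: 10.65
tool_pos: [549.5, -103.5, 123.6]
tcp_rot: [-179.8, -0.0, 78.1]
ft_force: [-0.5, 0.0, 0.1]
finger_gap: 45.1
grip_force: 0.0
```

jog_arm([
  [[0,0,0],[0,0,0]],
  [[0,0,20],[0,0,0]],
  [[0,0,45],[0,0,0]],
  [[0,0,70],[0,0,0]],
  [[0,0,84],[0,0,0]],
  [[0,0,88],[0,0,0]],
  [[0,0,88],[0,0,0]],
  [[0,0,88],[0,0,0]],
])

```text
time: 11.45
tool_pos: [551.8, -103.8, 38.9]
tcp_rot: [179.9, 0.0, 78.1]
ft_force: [0.3, 0.0, 0.6]
finger_gap: 44.6
grip_force: 0.0
```

```bash
python3 - <<'E'
from bench import r
from h import *
to(r.sense(),551.5,-103.5,36,78.1)
E
```

```text
shift [ 0.2 -0.4  2.9] turn [ 0.0018  0.0001 -0.0004] q [-16.  12. 102.   0.  67.  -4.]
```

jog_arm([
  [[0,0,3],[0,0,0]],
  [[0,0,3],[0,0,0]],
  [[0,0,3],[0,0,0]],
  [[0,0,3],[0,0,0]],
  [[0,0,3],[0,0,0]],
  [[0,0,3],[0,0,0]],
  [[0,0,3],[0,0,0]],
  [[0,0,3],[0,0,0]],
], grip=5, force=25)

```text
time: 12.25
tool_pos: [550.5, -103.5, 35.4]
tcp_rot: [-180.0, 0.0, 78.1]
ft_force: [-4.2, 1.8, 5.8]
finger_gap: 12.8
grip_force: 24.5
```

jog_arm([
  [[2,0,0],[0,0,0]],
  [[6,0,0],[0,0,0]],
  [[12,0,0],[0,0,0]],
  [[20,0,0],[0,0,0]],
  [[29,0,0],[0,0,0]],
  [[38,0,0],[0,0,0]],
  [[47,0,0],[0,0,0]],
  [[54,0,0],[0,0,0]],
  [[58,0,0],[0,0,0]],
  [[60,0,0],[0,0,0]],
])

```text
time: 13.25
tool_pos: [562.9, -44.6, 35.3]
tcp_rot: [-180.0, 0.0, 78.1]
ft_force: [-6.0, -0.7, 5.1]
finger_gap: 12.9
grip_force: 24.6
```

jog_arm([
  [[2,0,0],[0,0,0]],
  [[6,0,0],[0,0,0]],
  [[14,0,0],[0,0,0]],
  [[23,0,0],[0,0,0]],
  [[32,0,0],[0,0,0]],
  [[41,0,0],[0,0,0]],
  [[50,0,0],[0,0,0]],
  [[58,0,0],[0,0,0]],
  [[64,0,0],[0,0,0]],
  [[68,0,0],[0,0,0]],
])

```text
time: 14.25
tool_pos: [576.9, 22.0, 35.3]
tcp_rot: [-179.9, 0.0, 78.1]
ft_force: [-5.7, -1.2, 5.8]
finger_gap: 13.1
grip_force: 24.6
```

jog_arm([
  [[2,0,0],[0,0,0]],
  [[4,0,0],[0,0,0]],
  [[6,0,0],[0,0,0]],
  [[8,0,0],[0,0,0]],
  [[10,0,0],[0,0,0]],
  [[12,0,0],[0,0,0]],
  [[13,0,0],[0,0,0]],
  [[14,0,0],[0,0,0]],
  [[14,0,0],[0,0,0]],
])

```text
time: 15.15
tool_pos: [579.8, 35.5, 35.4]
tcp_rot: [-179.9, 0.0, 78.1]
ft_force: [-5.3, -0.1, 5.5]
finger_gap: 12.6
grip_force: 24.6
```

jog_arm([
  [[1,0,0],[0,0,0]],
  [[2,0,0],[0,0,0]],
  [[3,0,0],[0,0,0]],
  [[4,0,0],[0,0,0]],
  [[4,0,0],[0,0,0]],
])

```text
time: 15.65
tool_pos: [580.3, 38.1, 35.3]
tcp_rot: [-179.9, 0.1, 78.1]
ft_force: [-7.9, -5.9, 6.7]
finger_gap: 12.8
grip_force: 24.7
```

jog_arm([
  [[1,0,0],[0,0,0]],
  [[2,0,0],[0,0,0]],
  [[3,0,0],[0,0,0]],
  [[3,0,0],[0,0,0]],
])

```text
time: 16.05
tool_pos: [580.4, 38.3, 35.3]
tcp_rot: [-179.9, 0.4, 78.0]
ft_force: [-10.3, -18.8, 11.0]
finger_gap: 13.5
grip_force: 25.1
```

```bash
python3 - <<'E'
from bench import r
from h import *
for n in("scene","top"):
    p,z=r.snapshot(n);c=r.camera_params(n)
    W=pts(c,z);m=(np.hypot(W[...,0]-580,W[...,1]-36)<25)&(W[...,2]>57)&(W[...,2]<66);print(n,W[m].mean(0) if m.any() else 0)
    H=cv2.cvtColor(p,cv2.COLOR_BGR2HSV)
    m=(H[...,0]>105)&(H[...,0]<125)&(H[...,1]>130)&(abs(W[...,2]-18)<8);m&=(W[...,1]<120)&(W[...,1]>-150)&(W[...,0]<700)
    q=W[m];print("shuttle blue y range",np.percentile(q@[.2055,.9787,0],[1,99]), "expected end", np.array([609.5,174.])@[.2055,.9787]-160)
    cv2.imwrite(f"pics/{n}6.png",cv2.resize(p[130:310,270:480] if n=="scene" else p[150:290,200:400],None,fx=3,fy=3))
E
```

```text
scene [584.27884937  26.01698585  60.46733198]
shuttle blue y range [131.17260975 242.17225805] expected end 135.54604999999998
top [558.37224446  35.61802545  63.12825705]
shuttle blue y range [137.01331372 243.08346705] expected end 135.54604999999998
```

Hard stop reached at -19 N, with the knob 139–140 mm from the funnel axis, so the shuttle is home. I'll release and lift.

jog_arm([
  [[-1.5,0,0],[0,0,0]],
  [[-3,0,0],[0,0,0]],
  [[-3,0,0],[0,0,0]],
])

```text
time: 16.45
tool_pos: [580.3, 38.1, 35.4]
tcp_rot: [-179.9, 0.1, 78.1]
ft_force: [-7.0, -5.3, 7.2]
finger_gap: 13.1
grip_force: 24.7
```

jog_arm([
  [[0,0,0],[0,0,0]],
  [[0,0,0],[0,0,0]],
  [[0,0,0],[0,0,0]],
  [[0,0,-15],[0,0,0]],
  [[0,0,-45],[0,0,0]],
  [[0,0,-85],[0,0,0]],
  [[0,0,-125],[0,0,0]],
  [[0,0,-155],[0,0,0]],
  [[0,0,-165],[0,0,0]],
  [[0,0,-165],[0,0,0]],
], grip=45)

```text
time: 17.45
tool_pos: [582.4, 39.4, 202.7]
tcp_rot: [179.7, -0.1, 78.1]
ft_force: [0.3, -1.1, 0.6]
finger_gap: 44.8
grip_force: 0.0
```

```bash
python3 - <<'E'
from bench import r
from h import *
s=r.sense();to(s,485.9,194.8,200,168.1)
p,z=r.snapshot("wrist");c=r.camera_params("wrist")
T=np.eye(4);T[:3,:3]=Rn.from_euler("xyz",s["tcp_rot"],degrees=True).as_matrix();T[:3,3]=s["tool_pos"]
c["pose"]=T@c["tool_from_camera"];W=pts(c,z)
a=lambda q:((q[...,0]-609.3)*.9786-(q[...,1]-174.5)*.2056,(q[...,0]-609.3)*.2056+(q[...,1]-174.5)*.9786)
X,Y=a(W);H=cv2.cvtColor(p,cv2.COLOR_BGR2HSV)
m=((H[...,0]<6)|(H[...,0]>174))&(H[...,1]>150)&(W[...,2]>90)&(W[...,2]<135)
print("red",m.sum(),[(x,np.percentile(Y[m&(abs(X-x)<8)],[3,50,97]).round(1)) for x in(-80,-100,-120,-140) if (m&(abs(X-x)<8)).any()])
m=(W[...,2]>118)&(W[...,2]<132)&(H[...,2]<60)&(X<-60)&(X>-175)&(abs(Y)<40)
for x in(-80,-100,-120,-140):
    k=m&(abs(X-x)<8)
    if k.any():print("grip",x,np.percentile(Y[k],[3,50,97]).round(1),W[k][:,2].max().round())
m=(W[...,2]>66)&(W[...,2]<84)&(abs(X)<60)&(abs(Y)<60);m&=(H[...,0]<16)&(H[...,1]>110);print("jar",m.sum())
cv2.imwrite("pics/w6.png",p)
E
```

```text
shift [ 132.2 -126.6    2.2] turn [ 0.0045  0.003  -1.5709] q [-1.  6. 90.  0. 84. 11.]
red 2085 [(-80, array([-27.7, -24.1, -20.5])), (-100, array([-31.1, -27.7, -23.9])), (-120, array([-34.6, -31.2, -27.4])), (-140, array([-38.3, -34.8, -31. ]))]
grip -80 [-8.3 -0.9  8.1] 128.0
grip -100 [-8.5 -1.1  7.9] 129.0
grip -120 [-8.2 -1.   7.9] 129.0
grip -140 [-8.3 -0.9  7.9] 129.0
jar 0
```

View pics/w6.png

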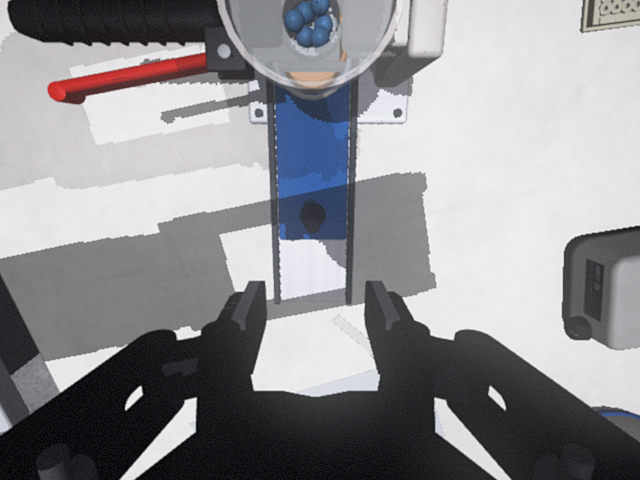

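The shuttle is home: the amber jar's rim is visible under the funnel at (315,75). The grip at (110,18) and trigger at (130,78) are where the model puts them.

jog_arm([
  [[12,-10,0],[0,0,-0.14]],
  [[25,-22,0],[0,0,-0.28]],
  [[40,-36,0],[0,0,-0.42]],
  [[55,-50,0],[0,0,-0.56]],
  [[70,-66,0],[0,0,-0.7]],
  [[85,-82,0],[0,0,-0.84]],
  [[100,-96,0],[0,0,-0.98]],
  [[112,-108,0],[0,0,-1.12]],
  [[122,-118,0],[0,0,-1.26]],
  [[129,-124,0],[0,0,-1.4]],
], grip=85)

```text
time: 18.5
tool_pos: [484.3, 191.6, 196.9]
tcp_rot: [-179.9, -0.2, 158.7]
ft_force: [0.1, 0.2, -0.2]
finger_gap: 84.7
grip_force: 0.0
```

```bash
python3 - <<'E'
from bench import r
from h import *
to(r.sense(),485.8,194.4,200,168.1)
E
```

```text
shift [-0.4  3.2 -3.1] turn [-0.0022 -0.0039 -0.1645] q [ 16.  -4. 100.   0.  84. -53.]
```

jog_arm([
  [[0,3,0],[0,0,-0.12]],
  [[0,3,0],[0,0,-0.168]],
  [[0,3,0],[0,0,-0.168]],
  [[0,3,0],[0,0,-0.168]],
  [[0,3,0],[0,0,-0.168]],
])

```text
time: 19.0
tool_pos: [487.0, 193.7, 198.7]
tcp_rot: [-180.0, -0.1, 167.8]
ft_force: [0.8, 0.3, -0.7]
finger_gap: 85.1
grip_force: 0.0
```

```bash
python3 - <<'E'
from bench import r
from h import *
s=r.sense();to(s,485.8,194.4,95,168.1);print(s["tool_pos"],s["tcp_rot"])
p,z=r.snapshot("wrist");c=r.camera_params("wrist");c["pose"]=c["tool_from_camera"];W=pts(c,z)
H=cv2.cvtColor(p,cv2.COLOR_BGR2HSV);zt=s["tool_pos"][2]-W[...,2]
m=((H[...,0]<6)|(H[...,0]>174))&(H[...,1]>150)&(zt>90)&(zt<135)
k=m&(abs(W[...,0])<60);q=W[k]
for x in range(-40,60,20):
    f=q[abs(q[:,0]-x)<5]
    if len(f):print("red tool x",x,np.percentile(f[:,1],[3,97]).round(1))
m=(zt>118)&(zt<132)&(H[...,2]<60)&(abs(W[...,1])<40);q=W[m]
for x in range(-40,60,20):
    f=q[abs(q[:,0]-x)<5]
    if len(f):print("grip tool x",x,np.percentile(f[:,1],[3,97]).round(1))
E
```

```text
shift [  1.2   0.5 103.7] turn [-0.0008 -0.0015 -0.0046] q [ 16.  -3. 100.   0.  84. -62.]
[486.97770458 193.66699331 198.71050905] [-1.79956586e+02 -8.32781717e-02  1.67837601e+02]
red tool x -40 [-20.7 -13.1]
red tool x -20 [-24.2 -17.7]
red tool x 0 [-27.6 -23.9]
red tool x 20 [-31.2 -25.1]
red tool x 40 [-34.8 -31.1]
grip tool x -40 [-0.7 17.9]
grip tool x -20 [-1.4 17.3]
grip tool x 0 [-1.4 16.9]
grip tool x 20 [-1.4 16.4]
grip tool x 40 [-1.3  1.1]
```

jog_arm([
  [[1,2,25],[0,0,0]],
  [[1,2,50],[0,0,0]],
  [[1,2,75],[0,0,0]],
  [[1,2,93],[0,0,0]],
  [[1,2,103],[0,0,0]],
  [[1,2,103],[0,0,0]],
  [[1,2,103],[0,0,0]],
])

```text
time: 19.75
tool_pos: [487.4, 196.1, 97.5]
tcp_rot: [180.0, 0.0, 167.9]
ft_force: [-0.6, 0.4, 1.7]
finger_gap: 85.2
grip_force: 0.0
```

jog_arm([
  [[0,0,0],[0,0,0]],
  [[0,0,0],[0,0,0]],
  [[0,0,0],[0,0,0]],
  [[0,0,0],[0,0,0]],
  [[0,0,0],[0,0,0]],
  [[0,0,0],[0,0,0]],
], grip=40, force=40)

```text
time: 20.35
tool_pos: [487.5, 195.4, 97.6]
tcp_rot: [-180.0, 0.1, 167.9]
ft_force: [-2.4, -5.0, 3.3]
finger_gap: 39.7
grip_force: 2.5
```

jog_arm([
  [[0,0,0],[0,0,0]],
  [[0,0,0],[0,0,0]],
  [[0,0,0],[0,0,0]],
  [[0,0,0],[0,0,0]],
  [[0,0,0],[0,0,0]],
  [[0,0,0],[0,0,0]],
  [[0,0,0],[0,0,0]],
  [[0,0,0],[0,0,0]],
  [[0,0,0],[0,0,0]],
  [[0,0,0],[0,0,0]],
], grip=22, force=40)

```text
time: 21.35
tool_pos: [487.6, 196.4, 97.9]
tcp_rot: [179.9, 0.1, 167.9]
ft_force: [-1.7, -0.5, 6.0]
finger_gap: 30.0
grip_force: 42.8
```

The opening has reached 30 mm with nearly no side force, so the trigger is fully squeezed. I'll hold it and check for balls.

jog_arm([
  [[0,0,0],[0,0,0]],
  [[0,0,0],[0,0,0]],
  [[0,0,0],[0,0,0]],
  [[0,0,0],[0,0,0]],
  [[0,0,0],[0,0,0]],
  [[0,0,0],[0,0,0]],
  [[0,0,0],[0,0,0]],
  [[0,0,0],[0,0,0]],
])

```text
time: 22.15
tool_pos: [487.6, 196.4, 97.9]
tcp_rot: [179.9, 0.1, 167.9]
ft_force: [-1.4, -0.0, 6.0]
finger_gap: 30.1
grip_force: 42.8
```

```bash
python3 - <<'E'
from bench import r
import cv2,numpy as np
a,_=r.snapshot("top");b,_=r.snapshot("scene")
f=lambda p,u,v:cv2.resize(p[v-45:v+45,u-60:u+60],None,fx=4,fy=4,interpolation=cv2.INTER_CUBIC)
cv2.imwrite("pics/drop.png",np.vstack([np.hstack([f(a,252,190)])[:300],f(b,408,208)[:300]]))
h=cv2.cvtColor(b,cv2.COLOR_BGR2HSV)[195:222,395:425];print(((h[...,0]>95)&(h[...,0]<125)&(h[...,1]>100)).sum())
E
```

```text
0
```

View pics/drop.png

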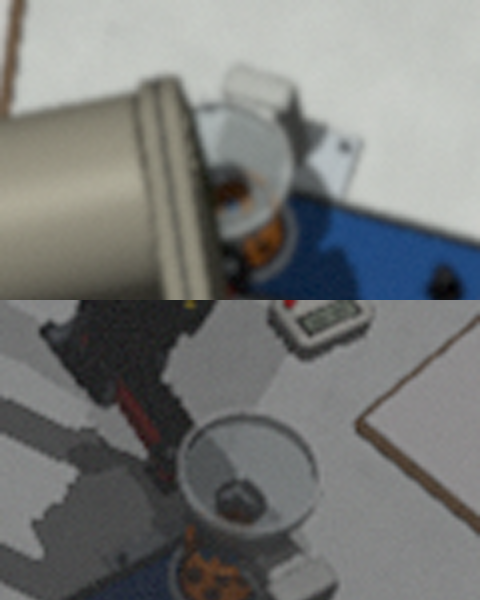

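The funnel neck at (240,500) is empty and there are dark balls in the amber jar at (210,575). I'll release and retreat upward.

jog_arm([
  [[0,0,0],[0,0,0]],
  [[0,0,0],[0,0,0]],
  [[0,0,0],[0,0,0]],
  [[0,0,0],[0,0,0]],
  [[0,0,0],[0,0,0]],
  [[0,0,0],[0,0,0]],
  [[0,0,0],[0,0,0]],
], grip=85)

```text
time: 22.95
tool_pos: [486.9, 196.2, 96.8]
tcp_rot: [180.0, 0.0, 167.9]
ft_force: [0.2, 0.8, -0.3]
finger_gap: 84.7
grip_force: 0.0
```

jog_arm([
  [[0,0,-15],[0,0,0]],
  [[0,0,-40],[0,0,0]],
  [[0,0,-75],[0,0,0]],
  [[0,0,-105],[0,0,0]],
  [[0,0,-120],[0,0,0]],
  [[20,0,-130],[0,0,0]],
  [[60,0,-130],[0,0,0]],
  [[90,0,-130],[0,0,0]],
  [[100,0,-130],[0,0,0]],
  [[100,0,-130],[0,0,0]],
])

```text
time: 23.95
tool_pos: [388.4, 217.3, 226.9]
tcp_rot: [180.0, 0.0, 168.0]
ft_force: [0.9, -0.5, 0.4]
finger_gap: 85.2
grip_force: 0.0
```

```bash
python3 - <<'E'
from bench import r
from h import *
s=r.sense();print(s["tool_pos"],s["time"],s["ft_force"])
b,z=r.snapshot("scene");c=r.camera_params("scene");W=pts(c,z);H=cv2.cvtColor(b,cv2.COLOR_BGR2HSV)
X=(W[...,0]-609.3)*.9786-(W[...,1]-174.5)*.2056;Y=(W[...,0]-609.3)*.2056+(W[...,1]-174.5)*.9786
a,z2=r.snapshot("top");c2=r.camera_params("top");W2=pts(c2,z2);H2=cv2.cvtColor(a,cv2.COLOR_BGR2HSV)
for w,h in((W,H),(W2,H2)):
    X=(w[...,0]-609.3)*.9786-(w[...,1]-174.5)*.2056;Y=(w[...,0]-609.3)*.2056+(w[...,1]-174.5)*.9786
    m=((h[...,0]<6)|(h[...,0]>174))&(h[...,1]>120)&(w[...,2]>100)&(w[...,2]<135)&(abs(Y)<60)&(X<-60)&(X>-170)
    if m.sum()>20:print("trigger slope",m.sum(),np.polyfit(X[m],Y[m],1))
    m=(h[...,0]>95)&(h[...,0]<130)&(h[...,1]>100)&(w[...,2]>100)&(abs(X)<50)&(abs(Y)<50);print("balls in funnel px",m.sum())
f=lambda p,u,v:cv2.resize(p[v-37:v+37,u-50:u+50],None,fx=8,fy=8,interpolation=cv2.INTER_CUBIC)
cv2.imwrite("pics/end.png",np.vstack([f(a,252,195)[:300],f(b,405,215)[200:500]]))
E
```

```text
[388.35975132 217.32206648 226.90527829] 23.95 [ 0.92184303 -0.47411599  0.43980636]
trigger slope 69 [  0.18998055 -12.62134906]
balls in funnel px 0
trigger slope 133 [  0.1772578  -10.71611149]
balls in funnel px 0
```

View pics/end.png

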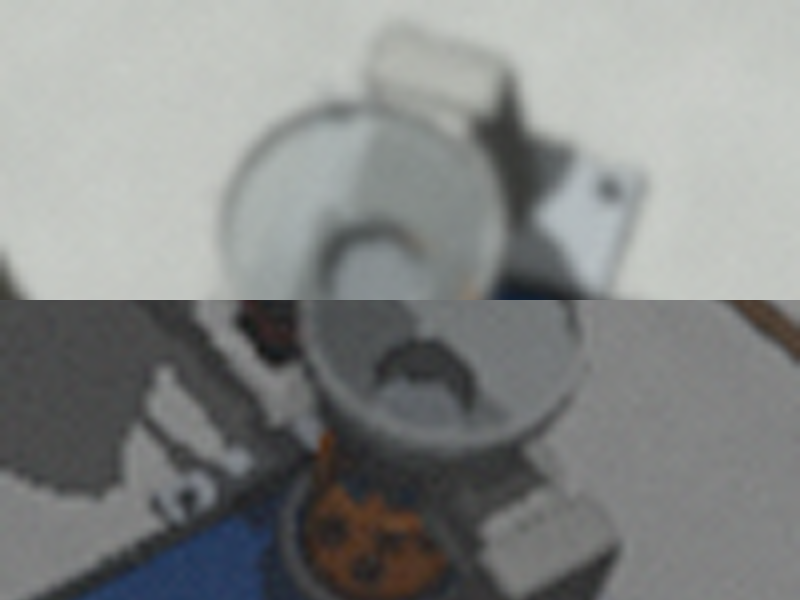

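The funnel is empty and the shutter is shut again. The trigger slope of 0.18 matches its value at rest, and the jar stands in the ring at (370,545) with the balls inside.

```bash
python3 -c "
from bench import r
print(r.hand_in())"
```

```text
the job is handed in; nothing more can be done
None
```

I handed the job in at about 24 s: the jar is in the ring with the shuttle home, the funnel is empty with balls visible in the jar (all six not counted one by one), the trigger is back at rest, and the arm passed clear of the timer, bottle and tape roll; no verdict came back.

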